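Wedge the rocking craft chest

TASK

The little wooden chest of drawers rocks because one of its feet is too short. With your fingertips push the wooden wedge along the table, thin end first, under that short foot until the chest no longer rocks, only pushing the wedge, never gripping or lifting it, and without shoving the chest, upsetting its jar or disturbing the other things. Test it by pressing firmly down on the top of the chest at the corner above that foot, push the wedge further if the corner still gives, and finish with your fingertip still pressing that corner down, the chest standing firm and level.

Things in the scene. Friction and masses are not known exactly. Their poses are not given: they have to be found in the camera images.
- chest: Small wooden chest of drawers, 200 (x) x 300 (y) x 105 mm high, about 1.2 kg, loose on the table. Origin on the table under its middle; z up; x points out of its drawer front (dark knobs stand out 12 mm past the top's edge). Four dark 20 mm square feet centred 85 mm (x), 135 mm (y) from the middle; the body starts 20 mm above the table. It stands level on three feet; the foot at +x, -y is too short.
- short_foot (a point): Point on the table below the middle of the short foot, the one at the front and at the end nearest the wedge. Axes as the chest's. The foot's underside hovers 5 to 9 mm above this point, a different height each time, not known beforehand.
- chest_corner (a point): The place to press: on the flat top straight above the short foot, 15 mm in from the edges, 105 mm above the table while level. Axes as the chest's. Unwedged, some 2 to 6 N there tips the chest until the short foot lands 5 to 9 mm lower; released, it rocks back. A press of about 10 N (7 to 25 N) shows whether the corner still gives; a lighter one shows nothing.
- wedge: Wooden wedge flat on the table, 120 mm long (x), 40 mm wide (y), 60 g; from the upright butt face (-x), 15 mm high, the top slopes evenly down to the thin end (+x), 2.2 mm high. Origin under its middle, z up. It starts beside the chest, 30 to 80 mm short of the short foot, thin end towards it (up to about 10 degrees and 10 mm off).
- wedge_tip (a point): Middle of the thin end's bottom edge. Axes as the wedge's.
- wedge_butt (a point): Middle of the butt face, 7.5 mm above the table: the place to push. Axes as the wedge's. The wedge slides with under 1 N; when its slope meets the foot the push stiffens to several newtons within a few millimetres; pushing on would lift the corner.
- jar: Bystander: small glass jar with a brass lid, 56 mm across, 75 mm high, standing on the rear left part of the chest's top. Origin under its middle. Must stay standing there.
- offcut: Bystander: plain wooden block 70 x 45 x 18 mm on the table, in front of the wedge's path. Origin under its middle.
- tape: Bystander: white roll of tape lying flat, 84 mm across, 22 mm high. Origin under its middle.
- bottle: Bystander: empty glass bottle, 64 mm across, 200 mm high. Origin under its middle.
- glue_gun: Bystander: black and yellow glue gun lying on the sheet of cardboard, 210 mm long, 50 mm high.
- scissors: Bystander: scissors lying on the table, 170 mm long.
- stapler: Bystander: red and black stapler, 130 mm long, 45 mm high, standing on the table.
Mind the look-alikes: they are no part of the job. Leave any grey look-alike of the wedge alone.

How it is judged:
On the way:
1. the wedge lies on the table with its thin end pushed in under the short foot (x of short_foot in the frame of wedge between -0.055 and 0.065 m and y of short_foot in the frame of wedge between -0.024 and 0.024 m), for 0.2 s.
At the end, for the whole second after the job is handed in: Fingers press the chest's top within 60 mm of the corner point with over 5.5 N and are off the wedge; under that press the corner stays within 1.5 mm of level height, the chest still, the wedge flat under the short foot (sideways within 24 mm) and bearing over 1.5 N, the jar upright (all of step 1 and contact force between the fingers and chest above 5.5 N and horizontal distance between the grasp point and chest_corner below 0.06 m and contact force between wedge and chest above 1.5 N and height (world z) of chest_corner between 0.1035 and 0.1065 m and angle between chest's own z axis and vertical below 0.02 rad and angle between wedge's own z axis and vertical below 0.05 rad and angle between jar's own z axis and vertical below 0.1 rad and linear speed of chest below 0.01 m/s and contact force between the fingers and wedge below 0.2 N); the arm keeps its last pose, push and grip.
It fails at once if the wedge is lifted off the table or tipped up (height (world z) of wedge above 0.01 m or angle between wedge's own z axis and vertical above 0.2 rad).
It fails at once if the wedge is gripped between the fingers (x of the grasp point in the frame of wedge between -0.055 and 0.01 m and y of the grasp point in the frame of wedge between -0.015 and 0.015 m and z of the grasp point in the frame of wedge below 0.025 m and contact force between the fingers and wedge above 0.5 N).
It fails at once if the chest is lifted or shoved more than 15 mm (height (world z) of chest above 0.012 m or distance of chest from where it was at the start of the episode above 0.015 m or distance of chest_corner from where it was at the start of the episode above 0.02 m).
It fails at once if the jar on the chest falls over or off, or is moved more than 40 mm (angle between jar's own z axis and vertical above 0.3 rad or height (world z) of jar below 0.085 m or height (world z) of jar above 0.13 m or distance of jar from where it was at the start of the episode above 0.04 m).
It fails at once if another thing on the table is moved more than 30 mm (distance of any of offcut, tape, bottle, glue_gun, scissors, stapler from where it was at the start of the episode above 0.03 m).
It also fails if it takes over 58 s, if anything falls off the work surface, if the arm or the gripper's body presses on something with over 40 N, if the wrist force passes 120 N, or if a joint passes its speed limit or range.

ROBOT

A 7-joint arm with a two-finger parallel gripper is mounted at the origin on the work surface. World frame = base frame: x ahead of the robot, y to its left, z up, the work surface at z = 0. Lengths are in m, angles in rad, forces in N, time in s.
With the tool pointing down it reaches from about 0.4 to 0.85 m from the base axis. Payload 10.4 kg.
Tool frame: the origin (TCP) lies midway between the tips of the shut fingers; the grasp point (between the pads) lies 19 mm behind it (manip.tcp_to_grasp is the distance from the TCP to the grasp point, in m); z points along the fingers, y is the line along which they close (so a half turn about z gives the same grasp; the last joint's range is limited). The gripper opens to 85 mm and grips with 20 to 120 N. Pads are 22 mm wide; open, the fingers measure 114 mm over their backs; the gripper's body (76 mm by 85 mm) begins 54 mm behind the grasp point. The pads swing forward as they close: fully open they stand 13 mm farther back than shut.
Start: joints at [-1.224, 0.332, -0.065, 1.46, 0.022, 1.35, -0.088], TCP at [0.226, 0.583, 0.231] pointing down, gripper open.
Joint ranges: [-2.6, 2.6], [-0.5, 2.12], [-1.47, 1.34], [0.16, 2.42], [-1.27, 4.41], [0.06, 2.06], [-2.6, 2.6]. Speed limits (rad/s): [2.22, 2.22, 2.79, 2.79, 3.14, 3.14, 3.14].

INTERFACE

Orientations are given as a rotation vector (axis times angle).
In Python, from bench import manip gives the robot as it stands. The module is installed in compiled form; this text tells all that it offers. Calls block until the motion is done:
- manip.move_to(position, orientation): joint-space move of the TCP to a pose.
- manip.servo_line(position, frame=None, rate=0.15): straight line of the TCP; frame=None keeps the orientation; rate is the mean speed in m/s.
- manip.move_joints(angles): joint-space move.
- manip.open() and manip.close(grasp_force=None): open the fingers fully, or close them until they stop; grasp_force is the grip in N (None keeps the last).
- manip.wait(seconds).
- manip.ik(position, orientation): joint angles nearest the present ones, or None.
- manip.get_obs(): the state.
- manip.camera(name): name is "side" or "top" or "wrist"; returns (picture, depth): 480x640x3 uint8, red, green, blue; 480x640 float32, m along the optical axis (not along the pixel's ray), 0 where there is no reading.
- manip.get_calibration(name): a dict with "fx", "fy", "cx", "cy" (pixels), "xyz" and "attitude" of the camera in the world. Camera axes: x right, y down, z forward; pixel columns grow to the right and rows downward; lengths in m; the calibration is good to about 2 mm. A picture is of the moment at which its call begins: read the wrist's pose just before it. get_calibration takes no time and is no camera call; for the wrist camera it gives the pose at the moment of the call.
A pose or a line that the arm cannot do raises manip.IKError and nothing moves.
- manip.close_job(): hands the job in; it is judged then, once.
The state is a dict: "t": time; "joints": joint angles; "dq": joint speeds; "tau": joint torques, N m; "position": TCP position; "ee_rot": TCP orientation; "ft_force": force on the tool from outside, world axes, zero at the start; "ft_torque": the same for the moment, N m; "gripper_width": finger opening in m; "finger_force": force on a finger pad.
Only numpy, scipy, OpenCV 4.12 (cv2) and the standard library are available. Lean on these libraries where they do the work, as an engineer would, in place of code of your own. Each camera call takes 0.05 s, during which the arm holds its last target. There are 200 camera calls.

## Working session

There is one attempt and no reset: what is moved stays moved. The work goes in short steps, each a Python script; the robot and the scene stay as the last script left them, time stands still between calls to the robot, and variables do not carry over. Pictures are saved under pics/ and viewed, at most 10 in all, crops included, and the job is handed in when it is done.

```bash
mkdir -p pics; python3 - <<'E'
from bench import manip
import cv2,numpy as np
for n in ["top","side"]:
    p,d=manip.camera(n); cv2.imwrite(f"pics/{n}0.png",p[:,:,::-1]); np.save(f"{n}0.npy",d)
    print(n,manip.get_calibration(n))
o=manip.get_obs();print(o['t'],o['position'],o['ee_rot'],o['ft_force'],o['gripper_width'])
E
```

```text
top {'fx': 556.5176700570773, 'fy': 556.5176700570773, 'cx': 320.4522375724726, 'cy': 239.88864507586047, 'xyz': array([ 0.34108338, -0.06645487,  1.42058   ]), 'attitude': array([-2.10420757,  2.15906795, -0.18376972])}
side {'fx': 577.978463153746, 'fy': 577.978463153746, 'cx': 326.20325834377314, 'cy': 242.31515749961696, 'xyz': array([-0.18675641, -0.83473259,  1.02427907]), 'attitude': array([-2.14256595,  0.87811022, -0.38493143])}
0.1 [0.22578605 0.5824342  0.23059395] [-5.77545988e-01 -3.08786974e+00  1.99596775e-03] [-0.00559224  0.76300855  0.59748651] 0.08521748251236522
```

View pics/top0.png

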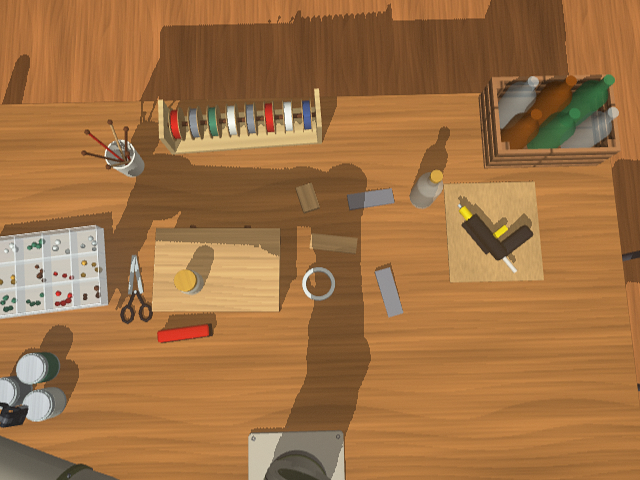

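View pics/side0.png

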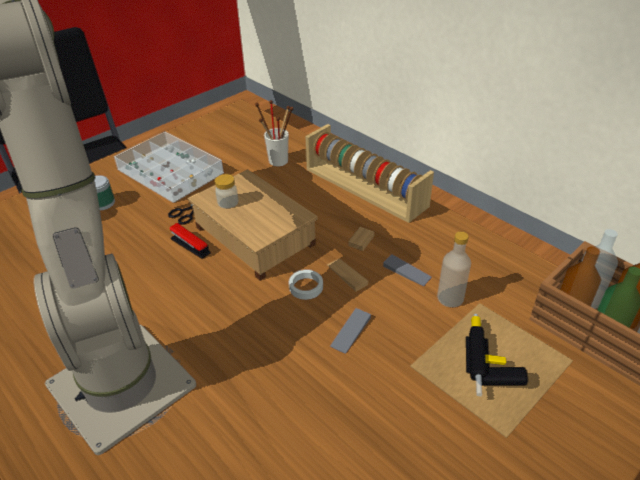

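The top view shows the chest at about (153–280, 228–311), knobs on its upper edge (world +x). That puts the short foot at the front right, near (272, 236). Wedge candidates are the brown one at (311–357, 233–252) and the grey ones at (371, 198) and (388, 291). The brown one fits: it is wooden and points at the short foot. I'll confirm that in an enlarged crop.

```bash
cat > h.py <<'E'
import numpy as np,cv2
from scipy.spatial.transform import Rotation as R
from bench import manip
def pt(cal,u,v,z):
    r=R.from_rotvec(cal['attitude']).apply([(u-cal['cx'])/cal['fx'],(v-cal['cy'])/cal['fy'],1]); c=cal['xyz']
    return c+r*(z-c[2])/r[2]
def crop(img,x0,y0,x1,y1,s,name):
    cv2.imwrite(name,cv2.resize(img[y0:y1,x0:x1],None,fx=s,fy=s,interpolation=cv2.INTER_CUBIC))
E
python3 - <<'E'
from h import *
i=cv2.imread("pics/top0.png"); i=np.clip(i.astype(float)*1.5,0,255).astype(np.uint8)
crop(i,240,175,370,265,6,"pics/c1.png")
c=manip.get_calibration("top")
for u,v in [(153,229),(280,228),(280,311),(153,312)]: print(u,v,pt(c,u,v,.105))
d=np.load("top0.npy"); print(d[270,250],c['xyz'][2]-d[270,250], R.from_rotvec(c['attitude']).as_matrix())
E
```

```text
153 229 [0.60627053 0.33280203 0.105     ]
280 228 [0.60078662 0.02690705 0.105     ]
280 311 [0.40229743 0.02951691 0.105     ]
153 312 [0.40761617 0.32767028 0.105     ]
1.325126 0.09545395279475577 [[-0.02556574 -0.9849645   0.17085471]
 [-0.99967128  0.02551982 -0.00246541]
 [-0.00193184 -0.17086158 -0.98529315]]
```

View pics/c1.png

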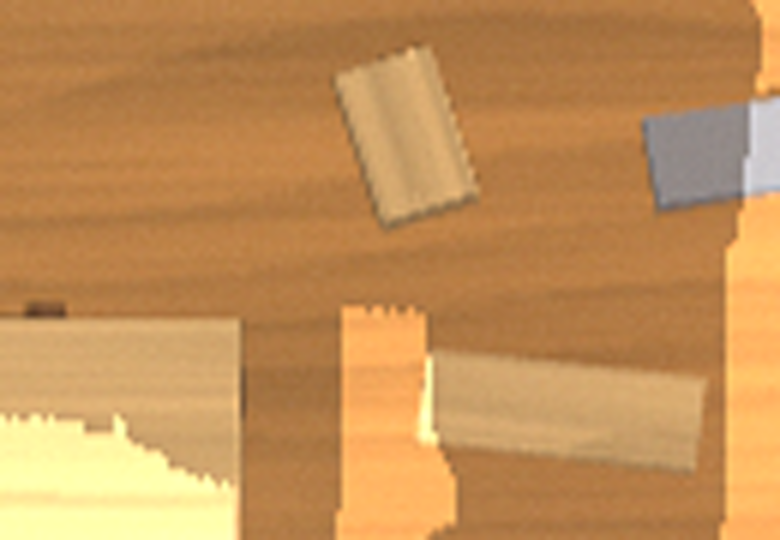

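The crop shows the wooden wedge with its thin end at crop (432,352)–(420,440), toward the chest, and its butt at (706,378)–(694,470). The plain block above it is the offcut. The grey look-alikes are clearly a different colour.

```bash
cat >> h.py <<'E'
def down(psi,flip=1): # finger face normal (tool x) along heading psi
    x=np.array([np.cos(psi),np.sin(psi),0])*flip; z=np.array([0,0,-1.]); return R.from_matrix(np.c_[x,np.cross(z,x),z]).as_rotvec()
def st():
    o=manip.get_obs(); print(round(o['t'],2),o['position'].round(4),o['ft_force'].round(2),round(o['gripper_width'],4)); return o
E
python3 - <<'E'
from h import *
c=manip.get_calibration("top")
f=lambda u,v,z:pt(c,240+u/6,175+v/6,z)
A,B=f(432,352,.0022),f(420,440,.0022);C,D=f(706,378,.015),f(694,470,.015)
tip=(A+B)/2;butt=(C+D)/2;print(A,B,C,D);print("tip",tip,"butt",butt,np.linalg.norm((tip-butt)[:2]))
psi=np.arctan2(*(tip-butt)[[1,0]]);print("heading deg",np.degrees(psi))
foot=np.array([.586,.0425]);d=foot-butt[:2];print("foot along,lat",d@[np.cos(psi),np.sin(psi)],d@[-np.sin(psi),np.cos(psi)])
print("foot heading from butt",np.degrees(np.arctan2(d[1],d[0])))
print("bottle",pt(c,424,200,0),"offcut",pt(c,308,197,.018))
for fl in (1,-1): print(manip.ik(butt+[0,-.05,.15],down(psi,fl)))
E
```

```text
[ 0.60396644 -0.04852306  0.0022    ] [ 0.56563057 -0.04248065  0.0022    ] [ 0.58726019 -0.16550374  0.015     ] [ 0.54767352 -0.15893143  0.015     ]
tip [ 0.5847985  -0.04550186  0.0022    ] butt [ 0.56746686 -0.16221758  0.015     ] 0.1179955393492031
heading deg 81.553611326361
foot along,lat 0.20521938470992582 0.011737595191954954
foot heading from butt 84.82709725365821
bottle [ 0.68651483 -0.3441728   0.        ] offcut [ 0.69795224 -0.040576    0.018     ]
[-0.4518394   0.4774485   0.97087064  1.64120542 -0.41206818  1.24372179
  0.45477849]
[-0.55601552  0.58106258  1.16268849  1.64519865 -0.5523937   1.28764797
 -2.58106642]
```

The foot lies 12 mm left of the wedge's axis. I'll push with the flat of the shut fingers on the butt and turn about 3° while advancing.

```bash
python3 - <<'E'
from h import *
psi=np.radians(81.55); b=np.array([.5675,-.1622]); h=np.array([np.cos(psi),np.sin(psi)])
manip.close(20); o=manip.get_obs(); p=o['position']
manip.servo_line([p[0],p[1],.30],rate=.25)
s=b-.04*h
manip.move_to([*s,.16],down(psi)); st()
manip.servo_line([*s,.006],rate=.12); st()
# approach to near-contact, then arc
psi2=np.radians(84.8); g=np.array([np.cos(psi2),np.sin(psi2)])
q=b-.011*h
manip.servo_line([*q,.006],rate=.06); st()
for k in range(1,5):
    q=q+.010*g; manip.servo_line([*q,.006],R.from_rotvec(down(psi+(psi2-psi)*k/4)).as_rotvec(),rate=.04); st()
p,d=manip.camera("top"); i=p[:,:,::-1].copy(); cv2.imwrite("pics/top1.png",i)
i=np.clip(i.astype(float)*1.4,0,255).astype(np.uint8);crop(i,240,175,370,265,6,"pics/c2.png")
p,d=manip.camera("side");i=p[:,:,::-1].copy(); cv2.imwrite("pics/side1.png",i);crop(i,200,200,400,340,4,"pics/s2.png")
E
```

```text
4.33 [ 0.5621 -0.2008  0.16  ] [0.7  0.26 0.85] 0.0001
5.76 [ 0.5621 -0.2019  0.0067] [ 0.04 -0.35 -0.95] -0.0001
6.39 [ 0.5659 -0.1729  0.006 ] [-0.27 -0.15 -1.16] 0.0003
6.79 [ 0.5669 -0.1628  0.006 ] [ 0.27 -0.19 -0.18] 0.0003
7.19 [ 0.5678 -0.1527  0.006 ] [-0.26  0.14  0.59] -0.0005
7.59 [ 0.5687 -0.1427  0.006 ] [ 0.48 -0.01  0.39] -0.0001
7.99 [ 0.5696 -0.1328  0.006 ] [-0.9   0.32 -0.45] -0.0002
```

View pics/c2.png

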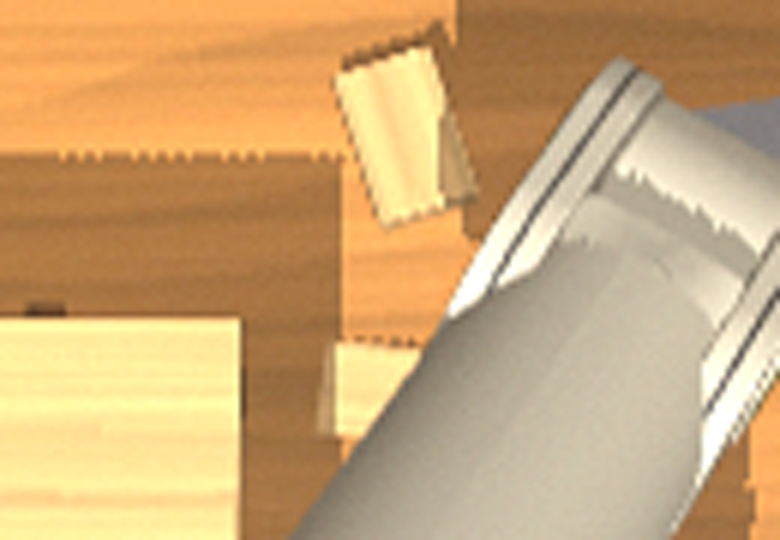

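View pics/s2.png

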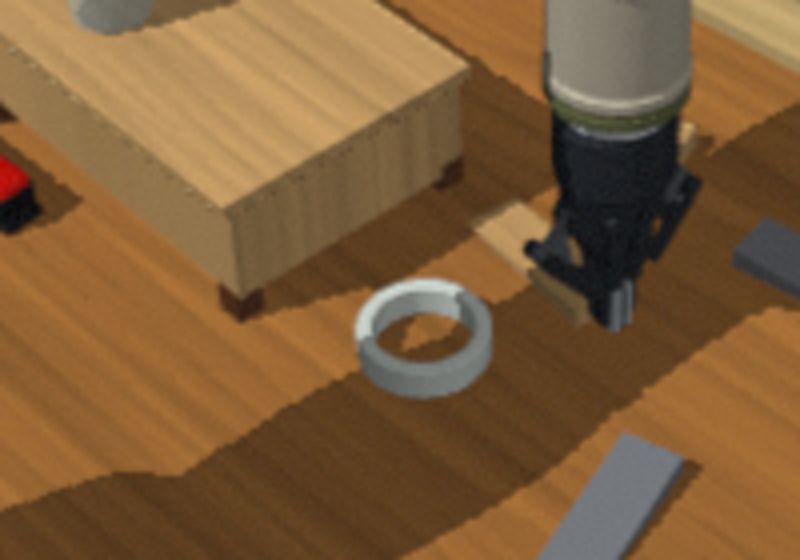

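The wedge followed, with its thin end now at crop (333,342)–(320,432). The tape and offcut are untouched. I'll push on in small steps while watching the push force.

```bash
python3 - <<'E'
from h import *
c=manip.get_calibration("top")
tip=(pt(c,240+333/6,175+342/6,.0022)+pt(c,240+320/6,175+432/6,.0022))[:2]/2
q=manip.get_obs()['position'][:2]; d=tip-q; print("tip",tip,"heading finger->tip",np.degrees(np.arctan2(d[1],d[0])),np.linalg.norm(d))
foot=np.array([.586,.0425]); d=foot-q
psi=np.arctan2(d[1],d[0]); print("to foot",np.degrees(psi))
g=d/np.linalg.norm(d); o0=np.mean([manip.get_obs()['ft_force'] for _ in range(1)],0)
def force():
    F=[]
    for _ in range(6): manip.wait(.02); F.append(manip.get_obs()['ft_force'])
    return np.mean(F,0)
q=q+.05*g; manip.servo_line([*q,.006],down(psi),rate=.04); F=force(); print(q,F.round(2))
s=.05
while s<.115:
    q=q+.003*g; s+=.003; manip.servo_line([*q,.006],rate=.03); F=force(); print(round(s,3),manip.get_obs()['position'].round(4),F.round(2))
    if -F[:2]@g>3: break
p,d=manip.camera("top"); i=p[:,:,::-1].copy(); cv2.imwrite("pics/top2.png",i)
p,d=manip.camera("side");i=p[:,:,::-1].copy(); cv2.imwrite("pics/side2.png",i);crop(i,200,200,400,340,4,"pics/s3.png")
E
```

```text
tip [ 0.58984819 -0.00269898] heading finger->tip 81.13243311025782 0.13216717239818054
to foot 84.62945645373716
[ 0.57415429 -0.08350589] [-0.07  0.03 -0.15]
0.053 [ 0.5744 -0.0804  0.006 ] [0.06 0.15 0.12]
0.056 [ 0.5748 -0.0774  0.006 ] [ 0.04  0.11 -0.03]
0.059 [ 0.575  -0.0745  0.006 ] [ 0.23  0.08 -0.35]
0.062 [ 0.5753 -0.0715  0.006 ] [ 0.16  0.08 -0.18]
0.065 [ 0.5756 -0.0685  0.006 ] [-0.14 -0.32 -0.35]
0.068 [ 0.5759 -0.0655  0.006 ] [-0.29  0.13  0.14]
0.071 [ 0.5761 -0.0625  0.006 ] [-0.06  0.01  0.26]
0.074 [ 0.5764 -0.0595  0.006 ] [0.07 0.16 0.03]
0.077 [ 0.5767 -0.0566  0.006 ] [ 0.11 -0.27  0.1 ]
0.08 [ 0.577  -0.0535  0.006 ] [-0.35 -0.5  -0.06]
0.083 [ 0.5772 -0.0511  0.006 ] [-0.01 -3.45  0.25]
```

View pics/s3.png

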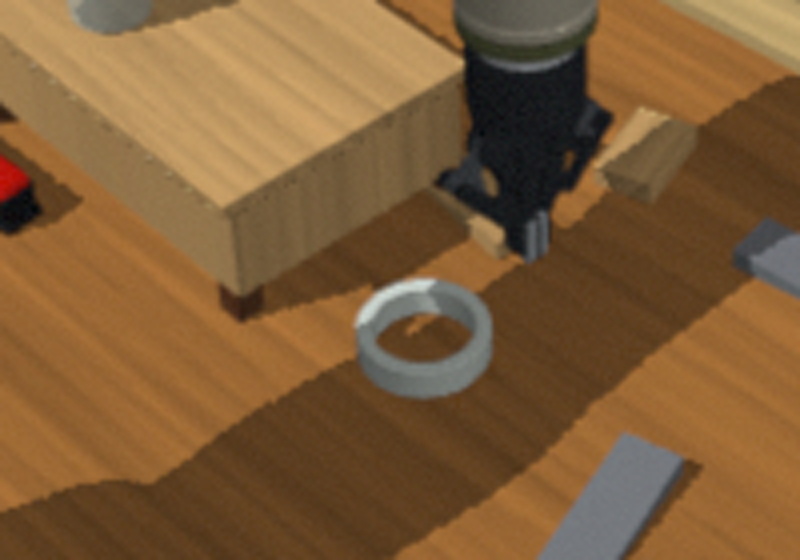

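The push stiffened to 3.5 N with the wedge about 46 mm under the foot's edge, which means a gap of about 7 mm. I'll back off, look, and press-test the corner.

```bash
cat >> h.py <<'E'
def force():
    F=[]
    for _ in range(8): manip.wait(.02); F.append(manip.get_obs()['ft_force'])
    return np.mean(F,0)
def press(x,y,fmax=10,z0=.112):
    manip.servo_line([x,y,z0],rate=.08); f0=force(); z=z0; print("f0",f0.round(2))
    while z>.085:
        z-=.0007; manip.servo_line([x,y,z],rate=.02); F=force()
        pz=manip.get_obs()['position'][2]
        if F[2]-0*f0[2]>.6: print(round(z,4),pz.round(5),F.round(2))
        if F[2]>fmax: break
    return z
E
python3 - <<'E'
from h import *
o=manip.get_obs();p=o['position'];
manip.servo_line([p[0]-.004,p[1]-.045,.006],rate=.1)
q=[p[0]-.004,p[1]-.045]
manip.servo_line([*q,.17],rate=.2)
pic,d=manip.camera("top"); i=pic[:,:,::-1].copy(); cv2.imwrite("pics/top3.png",i)
crop(np.clip(i*1.4,0,255).astype(np.uint8),240,175,370,265,6,"pics/c3.png")
pic,d=manip.camera("wrist"); cv2.imwrite("pics/w3.png",pic[:,:,::-1]); print(manip.get_calibration("wrist"))
manip.servo_line([.586,.0425,.17],rate=.2); st()
press(.586,.0425); st()
E
```

```text
{'fx': 361.5630010447748, 'fy': 361.5630010447748, 'cx': 326.68386395669523, 'cy': 230.67731931260516, 'xyz': array([ 0.58001488, -0.01286428,  0.31046791]), 'attitude': array([ 2.80984951, -0.13209613, -0.02551172])}
16.06 [0.5858 0.0407 0.17  ] [ 0.15 -1.4   0.16] -0.0005
f0 [ 0.08 -0.1  -0.17]
0.105 0.10521 [-0.68 -0.33  3.62]
0.1043 0.10505 [-3.450e+00 -1.000e-02  1.043e+01]
21.28 [0.5863 0.0424 0.105 ] [-2.87 -0.13 10.85] 0.0001
```

View pics/w3.png

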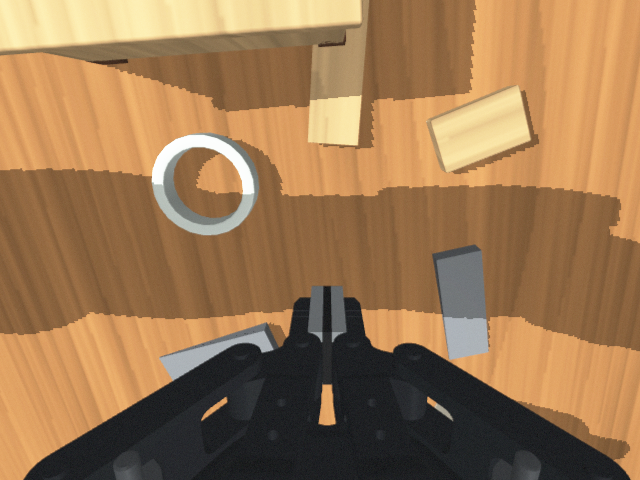

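The wrist view shows the wedge running under the short foot (foot at about (333, 38), between the wedge edges at 313–366). The corner holds at z = 0.105 under 10 N and moved only 0.16 mm between 3.6 and 10.4 N. I'll check that it stays put, then hand in.

```bash
python3 - <<'E'
from h import *
a=st(); manip.wait(1.0); b=st()
if 7<b['ft_force'][2]<25 and abs(b['position'][2]-a['position'][2])<.0005: print(manip.close_job())
E
```

```text
21.28 [0.5863 0.0424 0.105 ] [-2.87 -0.13 10.85] 0.0001
22.28 [0.5863 0.0424 0.105 ] [-4.15  0.39 10.13] 0.0
the job is handed in; nothing more can be done
None
```

I pushed the wedge under the short foot and handed the job in at about 22 s, with the fingertip pressing the corner at about 10 N and the corner steady at 0.105 m; the interface returned no verdict.

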